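# Release a humidifier's safety filler cap

### The arm

A 6-joint arm with a two-finger parallel gripper is mounted at the origin on the work surface. World frame = base frame: x ahead of the robot, y to its left, z up, the work surface at z = 0. Lengths are in m, angles in degrees, forces in N, time in s.
With the tool pointing down it reaches from about 0.3 to 0.75 m from the base axis. Payload 8.5 kg.
Tool frame: the origin (TCP) lies on the centre line of the jaws, within the pads' length; the fingertips stand 25 mm ahead of it and the grasp point (between the pads) lies 6 mm ahead of it; z points along the fingers, y is the line along which they close (so a half turn about z gives the same grasp; the last joint's range is limited). The gripper opens to 85 mm and grips with 20 to 120 N. Pads are 22 mm wide; open, the fingers measure 114 mm over their backs; the gripper's body (76 mm by 85 mm) begins 54 mm behind the grasp point. The pads swing forward as they close: fully open they stand 13 mm farther back than shut.
Start: joints at [58.31, 21.807, 74.336, -0, 83.858, -12.336], TCP at [0.182, 0.519, 0.256] pointing down, gripper open.
Joint ranges: [-178.18, 178.18], [-50.72, 133.34], [12.68, 142.11], [-81.47, 261.47], [9.98, 163.14], [-165.26, 165.26]. Speed limits (degrees/s): [136.94, 136.94, 180, 180, 180, 180].

### API

Orientations are given as a 3x3 rotation matrix whose columns are the frame's x, y, z axes.
In Python, from rig import telemetry, optics, env gives the robot as it stands.
- The arm moves only by the tool send_rows, never from a script. Its argument "deltas" is a list that holds one entry, the list of rows, each a list of 7 numbers: the shift along the tool's x, y, z in m, then the turn, a rotation vector about the tool's x, y, z in rad, then the opening, from -1 (shut) to 1 (fully open), so that 0 is half open. In form: [[[x, y, z, ax, ay, az, grip], ...]]. A call has 1 to 12 rows; each row shifts and turns the commanded pose from where the row before left it, along the tool's axes as they then stand; what a row does not reach is not made up. A row lasts 1/8 s, in which the tool goes at most 62.5 mm and 10.7 degrees, less where a joint would pass 70% of its speed; a pose out of reach is approached as far as the arm can. A call is refused whole if a number of a shift passes 0.0625 or a number of a turn 0.188, either way. A call with a gripper value outside its range is refused whole. The fingers move at their own pace and stop on an object; "squeeze" is the grip in N (left out, the last holds). Time passes only in rows, so rows that do not move let the fingers close. It gives the time, the measured TCP pose, the force, the opening and the grip force at its end, in the units of the state.
- telemetry.observe(): the state, without advancing time (a new reading comes with each control period).
- optics.get_image(name): name is "side" or "top"; returns a dict with "image" (480x640x3 uint8, red, green, blue), "range_z" (480x640 float32, m along the optical axis (not along the pixel's ray), 0 where there is no reading), "K" (3x3 intrinsics, pixels), "rvec" (rotation vector, rad) and "tvec" (3), from world to camera coordinates, as OpenCV has them. Camera axes: x right, y down, z forward; pixel columns grow to the right and rows downward; lengths in m; the calibration is good to about 2 mm. A picture is of the moment at which its call begins.
- env.close_job(): hands the job in; it is judged then, once.
The state is a dict: "time_s": time; "q": joint angles; "qvel": joint speeds; "joint_efforts": joint torques, N m; "position": TCP position; "tool_rot": TCP orientation; "ft_force": force on the tool from outside, world axes, zero at the start; "wrist_torque": the same for the moment, N m; "grip_width": finger opening in m; "gripper_force": force on a finger pad.
Only numpy, scipy, OpenCV 4.12 (cv2) and the standard library are available. Lean on these libraries where they do the work, as an engineer would, in place of code of your own. Each camera call takes 0.05 s, during which the arm holds its last target. There are 200 camera calls.

### The job

Open the humidifier for refilling. Its coral filler cap is a safety cap: turn it counter-clockwise (seen from above) to its first stop without forcing it, press it down against its spring, turn on past the stop until it is free, and lift it off. Set the cap down gently, upright in the white tray, let go, and leave everything else where it is.

Things in the scene. Friction and masses are not known exactly. Their poses are not given: they have to be found in the camera images.
- cap_grip (a point): Coral filler cap: centre of its wing grip, on the cap's axis; z up, x along the wing. Wing 56 mm long (x), 14 mm thick (y), 26 mm high: its top is 13 mm above this point, the flat round head's top 13 mm below it. Head 68 mm diameter, 8 mm thick. Mass about 70 g. Loose in its neck with about 2 mm side play. Opens counter-clockwise.
- cap: The same cap, origin at the centre of its foot, 41 mm below the wing's centre, same axes. Under the head a dark stem 38 mm in diameter, 20 mm long; near the foot three lugs reach out to 27.5 mm from the axis. It stands upright on its foot. Let go while it is held down past the first stop, it springs up.
- neck_rim (a point): Centre of the filler neck's rim (72 mm diameter), on the cap's axis. Shut, the cap's head rides 7 mm above the rim, pushed up by a spring: about 6 N, and 1.9 N more per mm pressed. Pressed fully, the head meets the rim. The cap is clear of the neck once raised 25 mm. More than 38 N between cap and humidifier, by pressing or by twisting against a stop, damages them.
- cap_track (a point): The cap's track inside the neck. First stop: hard, 8 to 50 degrees from the start, different each time, told by no pose: feel it (drag before it under 0.2 N m). Short of it a ledge stops the cap 3 mm down and a rib blocks it if turned while pressed. At the stop (within 5 degrees) it goes down 7 mm; 5 to 6 mm down it turns on 34 degrees to a hard second stop; there (play 7 degrees back) it lifts straight out.
- humidifier: Fixed warm-mist humidifier, origin under the cap's axis. White round base 196 mm in diameter, 72 mm high; pale blue tank 160 mm in diameter up to z = 0.164; white filler neck on top, rim at z = 0.200. On its +x side a steam outlet column 185 mm high, 107 mm from the axis. The tank and neck may sit a little turned on the base.
- tray: Shallow square white plastic tray, fixed, 150 mm outside, 18 mm high, walls and floor 4 mm; origin at the centre of its underside, so the inner floor is 4 mm above it; sides along x and y.
- hair_clip: Rose gold metal hair clip, 70 mm long (y), lying near the tray; origin under its middle. Leave alone.
- nail_polish: Glass nail polish bottle with a dark cap, 32 mm diameter, 70 mm high, standing near the humidifier; origin under its centre. Leave alone.
- pencil_cup: Grey ceramic cup, 80 mm diameter and 95 mm high, with makeup pencils up to 155 mm high; origin under its centre. Leave alone.
- sharpener: Steel pencil sharpener, a 28 mm cube, near the tray; origin under its centre. Leave alone.
- cream_jar: Cream jar, 60 mm diameter, 45 mm high; origin under its centre. Leave alone.
- perfume: Perfume bottle, 55 mm wide (y), 93 mm high with its brass cap; origin under its centre. Leave alone.
- brush: Makeup brush lying flat, 180 mm long (x), 25 mm thick at the hair; origin near its middle. Leave alone.
Mind the look-alikes: they are no part of the job. Of the things that look like the cap, the largest one is meant. Of the things that look like the tray, take the one that is farthest to the robot's right at the start.

How it is judged:
By the outcome, as a careful person would: the job done as asked, in the order asked, and still so for the second after the job is handed in, with the robot touching nothing.
It also fails if it takes over 72 s, if anything falls off the work surface, if the arm or the gripper's body presses on something with over 40 N, if the wrist force passes 120 N, or if a joint passes its speed limit or range.

## Working session

There is one attempt and no reset: what is moved stays moved. The work goes in short steps, Python scripts to look and compute and a tool call to move; the robot and the scene stay as the last step left them, time stands still between calls to the robot, and variables do not carry over. Pictures are saved under pics/ and viewed, at most 10 in all, crops included, and the job is handed in when it is done.

Besides the shell and the picture viewer there is one more tool, called after "Call:" as name(argument=value, ...) on one line, values as JSON. send_rows: Moves the arm, as the interface text tells. Its arguments: {"type":"object","properties":{"deltas":{"type":"array"},"squeeze":{"type":"number"}},"required":["deltas"]}

```bash
mkdir -p pics; ls; python3 - <<'E'
from rig import telemetry, optics
import cv2,numpy as np
for n in("top","side"):
    d=optics.get_image(n); np.savez(f"{n}0.npz",**d)
    cv2.imwrite(f"pics/{n}0.png",d["image"][:,:,::-1])
    R=cv2.Rodrigues(d["rvec"])[0]; print(n,(-R.T@d["tvec"].ravel()).round(3),R[2].round(2),d["K"][0,0])
print(telemetry.observe())
E
```

```text
pics
top [0.405 0.043 1.063] [ 0.14  0.01 -0.99] 436.4405596867253
side [-0.047 -0.702  0.758] [ 0.51  0.67 -0.54] 545.7531136233945
{'time_s': 0.1, 'q': array([ 5.83088130e+01,  2.18371282e+01,  7.43820998e+01, -2.94474732e-04,
        8.38603512e+01, -1.23370254e+01]), 'qvel': array([ 0.03819836,  0.03711101, -0.15969215, -0.00053553, -0.23663213,
       -0.11115362]), 'joint_efforts': array([ 4.05589904e-03, -4.49219906e+01, -2.31655830e+01, -1.63516006e-04,
        3.60092650e-03, -1.91989955e-05]), 'position': array([0.18214969, 0.51868905, 0.25576358]), 'tool_rot': array([[-9.43488173e-01,  3.31405404e-01, -7.25307940e-04],
       [ 3.31406069e-01,  9.43487474e-01, -1.18450494e-03],
       [ 2.91767620e-04, -1.35793785e-03, -9.99999035e-01]]), 'ft_force': array([-0.08466809,  0.31364588, -0.39189285]), 'wrist_torque': array([-0.00972413,  0.01061152, -0.01677676]), 'gripper_force': 0.0, 'grip_width': 0.08549532398058955}
```

View pics/top0.png

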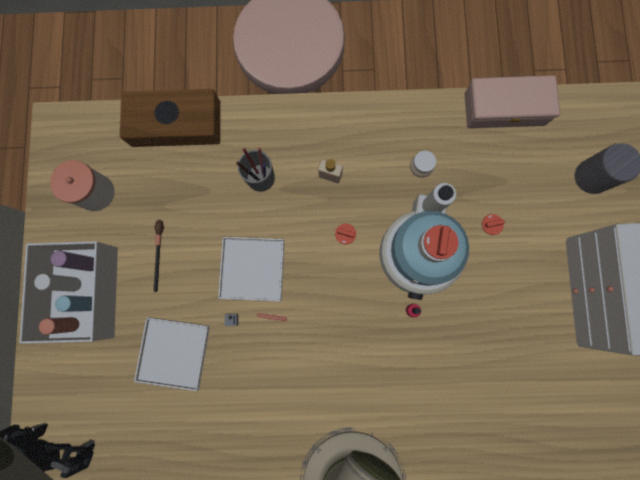

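View pics/side0.png

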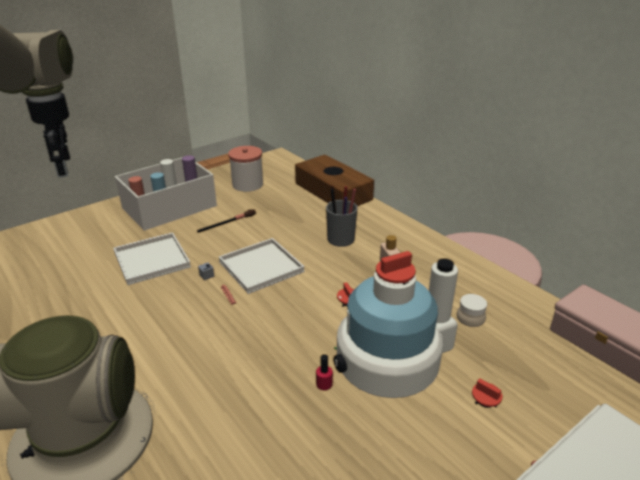

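The top view shows three coral caps: the one on the humidifier at (440,242), and small ones at (345,233) and (493,224). The largest is the one on the humidifier. There are two trays, at (252,269) and (172,353). The robot's right is image-right, so (252,269) is the one meant.

```bash
cat > h.py <<'E'
import numpy as np,cv2
from scipy.spatial.transform import Rotation as Rn
def cloud(d):
    R=cv2.Rodrigues(d["rvec"])[0]; z=d["range_z"]; v,u=np.mgrid[:480,:640]
    r=np.stack([u,v,np.ones_like(u)],-1)@np.linalg.inv(d["K"]).T
    return (r*z[...,None]-np.ravel(d["tvec"]))@R
def onplane(d,uv,h):
    R=cv2.Rodrigues(d["rvec"])[0]; c=-R.T@np.ravel(d["tvec"])
    r=(np.c_[uv,np.ones(len(uv))]@np.linalg.inv(d["K"]).T)@R
    return c+r*((h-c[2])/r[:,2])[:,None]
def coral(d):
    hsv=cv2.cvtColor(d["image"],cv2.COLOR_RGB2HSV); H,S,V=hsv[...,0],hsv[...,1],hsv[...,2]
    return ((H<8)|(H>172))&(S>150)&(V>90)
E
python3 - <<'E'
from h import *
for n,c in(("top",(440,242)),("side",(396,268))):
    d=dict(np.load(n+"0.npz")); P=cloud(d); m=coral(d)
    k,l,s,ce=cv2.connectedComponentsWithStats(m.astype(np.uint8))
    for i in range(1,k):
        if s[i,4]>80: 
            q=P[l==i]; print(n,ce[i].round(),s[i,4],np.median(q,0).round(3),q[:,2].max().round(3))
    mm=l==l[c[1],c[0]]
    q=P[mm]; print(np.histogram(q[:,2],bins=np.arange(.19,.26,.005)))
    w=q[(q[:,2]>.235)&(q[:,2]<.25)]; 
    if len(w)>5:
        b=cv2.minAreaRect((w[:,:2]*1000).astype(np.float32)); print("wing top",b,np.median(w[:,2]),cv2.boxPoints(b))
    hd=q[(q[:,2]>.209)&(q[:,2]<.219)]; print("head",cv2.minEnclosingCircle((hd[:,:2]*1000).astype(np.float32)),np.median(hd[:,2]))
    # neck/tank etc
d=dict(np.load("top0.npz"));P=cloud(d)
g=cv2.cvtColor(d["image"],cv2.COLOR_RGB2HSV)
m=((g[...,1]<60)&(g[...,2]>110)).astype(np.uint8)
k,l,s,ce=cv2.connectedComponentsWithStats(m)
for i in range(1,k):
    if 1500<s[i,4]<9000:
        cs=cv2.findContours((l==i).astype(np.uint8),0,2)[0][0][:,0]
        w=onplane(d,cs,.018)
        print("white",ce[i].round(),s[i,4],cv2.minAreaRect((w[:,:2]*1000).astype(np.float32)), np.median(P[l==i],0).round(3))
a=d["image"][190:320,200:520,::-1]; cv2.imwrite("pics/crop.png",cv2.resize(a,None,fx=2.5,fy=2.5,interpolation=2))
E
```

```text
top [493. 224.] 157 [ 0.583 -0.359  0.022] 0.046
top [446. 241.] 167 [ 0.52  -0.183  0.239] 1.063
(array([964, 117,  35,   6, 317, 223,  10,   9,  19,  54,  65,  25,  37,
        45]), array([0.19 , 0.195, 0.2  , 0.205, 0.21 , 0.215, 0.22 , 0.225, 0.23 ,
       0.235, 0.24 , 0.245, 0.25 , 0.255, 0.26 ]))
wing top ((345.7069396972656, 176.93028259277344), (71.35746765136719, 834.5845336914062), 24.51848030090332) 0.24054486085963342 [[ 140.0747   541.788  ]
 [ 486.4162  -217.53989]
 [ 551.3392  -187.92746]
 [ 204.99768  571.40045]]
head ((520.28662109375, -180.53594970703125), 34.12764358520508) 0.21461058061647484
side [396. 268.] 856 [ 0.513 -0.19   0.219] 0.758
side [345. 293.] 141 [ 0.569 -0.002  0.024] 0.045
side [324. 373.] 112 [ 0.382 -0.165  0.037] 0.758
side [486. 394.] 471 [ 0.58  -0.365  0.024] 0.758
(array([  0,   0,   0,   0,  63, 376,  69,  55,  70,  77, 141,   0,   0,
         0]), array([0.19 , 0.195, 0.2  , 0.205, 0.21 , 0.215, 0.22 , 0.225, 0.23 ,
       0.235, 0.24 , 0.245, 0.25 , 0.255, 0.26 ]))
wing top ((519.0498657226562, -185.26246643066406), (16.84579658508300
[... 572 characters left out ...]
425.55206298828125, -660.1826171875), (59.027992248535156, 312.3970947265625), 82.67405700683594) [ 0.445 -0.552  0.189]
white [251. 269.] 3961 ((495.0467224121094, 225.72305297851562), (152.98455810546875, 151.96604919433594), 86.03014373779297) [0.494 0.227 0.004]
white [ 67. 294.] 2665 ((453.34368896484375, 691.5601806640625), (176.09498596191406, 242.3242645263672), 89.9249496459961) [0.449 0.645 0.006]
white [172. 354.] 4129 ((300.6208801269531, 414.45721435546875), (154.60035705566406, 153.50840759277344), 80.47151184082031) [0.299 0.418 0.005]
white [346. 452.] 1710 ((65.14334106445312, 2.882537841796875), (95.88734436035156, 218.35836791992188), 0.747103750705719) [0.075 0.019 0.013]
```

View pics/crop.png

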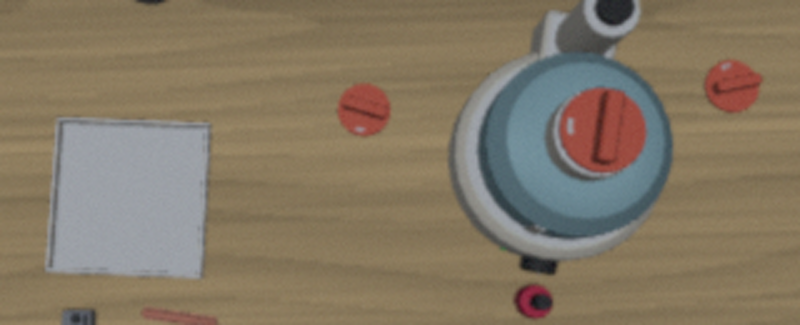

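The crop confirms it: the humidifier's cap is at crop (605,128), twice the size of the small ones at (363,109) and (732,85), and the empty tray is at (130,197). The two views disagree on the wing angle, so I'll refine it.

```bash
python3 - <<'E'
from h import *
for n,box in(("top",(215,270,415,465)),("side",(245,290,365,425))):
    d=dict(np.load(n+"0.npz")); P=cloud(d)
    hsv=cv2.cvtColor(d["image"],cv2.COLOR_RGB2HSV); H,S,V=cv2.split(hsv)
    m=((H<12)|(H>170))&(S>110)&(V>60); b=np.zeros_like(m); b[box[0]:box[1],box[2]:box[3]]=1; m&=b
    w=P[m&(P[...,2]>.236)&(P[...,2]<.247)]*1000
    c=w[:,:2].mean(0); C=np.cov((w[:,:2]-c).T); ev,E=np.linalg.eigh(C); 
    print(n,m.sum(),len(w),w[:,2].mean(),c,np.degrees(np.arctan(E[1,1]/E[0,1])),np.sqrt(12*ev),cv2.minAreaRect(w[:,:2].astype(np.float32)))
    cs=max(cv2.findContours(m.astype(np.uint8),0,1)[0],key=cv2.contourArea)[:,0]
    if n=="top":
        p=onplane(d,cs,.215); 
        A=np.c_[2*p[:,:2],np.ones(len(p))];s=np.linalg.lstsq(A,(p[:,:2]**2).sum(1),rcond=None)[0]
        print("headfit",s[:2],np.sqrt(s[2]+s[0]**2+s[1]**2))
    # brightness of top surface for wing
    if n=="top": print(V[222:262:2,420:462:2])
    # steam column, bottles
    for nm,lo,hi in(("col",.178,.192),("tank",.155,.17)):
        q=P[(P[...,2]>lo)&(P[...,2]<hi)&(abs(P[...,0]-.55)<.15)&(abs(P[...,1]+.2)<.16)]
        print(nm,len(q),q[:,:2].mean(0).round(3),q[:,:2].min(0).round(3),q[:,:2].max(0).round(3))
E
```

```text
top 847 211 240.10431084619415 [ 519.03680006 -179.3646217 ] -11.348529491543188 [14.08872525 53.6711577 ] ((519.0639038085938, -180.09530639648438), (14.72269344329834, 52.70176696777344), 78.4292984008789)
headfit [ 0.51930394 -0.18042318] 0.03172623579834397
[[141 145 143 142 143 145 145 141 143 142 142 139 140 139 142 134 133 103
   99 102 130]
 [143 146 146 145 144 146 145 144 144 130 121 134 136 137 136 135 136 130
  108  92 102]
 [145 145 147 146 144 147 121 133 146 156 149 120 141 135 127 129 138 138
  131 105  99]
 [147 153 148 144 139 133 154 154 155 154 118 101 148 154 151 133 134 139
  136 130 100]
 [148 149 145 134 140 157 158 157 153 157 101 111 153 155 148 144 147 127
  137 135 118]
 [146 137 117 134 152 155 153 157 155 153  94 120 155 152 142 145 152 146
  132 134 135]
 [146 106 134 142 155 155 155 154 153 147  88 129 154 154 145 153 152 155
  130 134 133]
 [111 127 131 153 156 156 158 156 154 138  90 135 154 155 134 152 156 155
  145 132 137]
 [ 93 143 139 149 155 157 153 154 157 127  85 144 152 154 133 157 156 154
  154 122 135]
 [ 91 146 135 150 156 156 156 153 154
[... 680 characters left out ...]
 119  83  86 129 145 122 141 153 147 139 140 150 151 153 141 137 147
  144 140 138]
 [152 151 115  80  76 105 144 138 126 129 133 138 135 131 111 145 148 143
  143 141 136]
 [151 151 151 134  95  79  76  91 116 121 113 127 123 135 147 149 148 141
  141 137 134]]
col 319 [ 0.601 -0.192] [ 0.485 -0.226] [ 0.646 -0.145]
tank 1958 [ 0.519 -0.174] [ 0.454 -0.247] [ 0.64  -0.113]
side 961 227 240.89829480437533 [ 518.90407494 -185.3121901 ] -12.658466647591482 [14.63860254 55.73583972] ((519.4660034179688, -184.2130889892578), (17.179983139038086, 54.90369415283203), 76.14017486572266)
col 538 [ 0.559 -0.207] [ 0.485 -0.232] [ 0.646 -0.159]
tank 2028 [ 0.512 -0.203] [ 0.452 -0.254] [ 0.642 -0.117]
```

Call:
send_rows(deltas=[[[-0.0275,-0.0275,-0.007,0,0,0,1],[-0.0275,-0.0275,-0.007,0,0,0,1],[-0.0275,-0.0275,-0.007,0,0,0,1],[-0.0275,-0.0275,-0.007,0,0,0,1],[-0.0275,-0.0275,-0.007,0,0,0,1],[-0.0275,-0.0275,-0.007,0,0,0,1],[-0.0275,-0.0275,-0.007,0,0,0,1],[-0.0275,-0.0275,-0.007,0,0,0,1],[-0.0275,-0.0275,-0.007,0,0,0,1],[-0.0275,-0.0275,-0.007,0,0,0,1]]], squeeze=20)

```text
time_s: 1.35
position: [0.3508, 0.1671, 0.3264]
tool_rot: [[-0.943, 0.331, -0.0], [0.331, 0.943, -0.0], [0.0, -0.0, -1.0]]
ft_force: [0.5, -0.5, -0.2]
grip_width: 0.0857
gripper_force: 0.0
```

Call:
send_rows(deltas=[[[-0.0275,-0.0275,0,0,0,0,1],[-0.0275,-0.0275,0,0,0,0,1],[-0.0275,-0.0275,0,0,0,0,1],[-0.0275,-0.0275,0,0,0,0,1],[-0.0275,-0.0275,0,0,0,0,1],[-0.0275,-0.0275,0,0,0,0,1],[-0.0275,-0.0275,0,0,0,0,1],[-0.0275,-0.0275,0,0,0,0,1],[-0.0275,-0.0275,0,0,0,0,1],[-0.0275,-0.0275,0,0,0,0,1],[0,0,0,0,0,0.15,1]]])

```text
time_s: 2.72
position: [0.5194, -0.1844, 0.325]
tool_rot: [[-0.881, 0.474, -0.002], [0.474, 0.881, 0.001], [0.002, -0.0, -1.0]]
ft_force: [-0.9, 0.9, -0.1]
grip_width: 0.0853
gripper_force: 0.0
```

Call:
send_rows(deltas=[[[0,0,0,0,0,0.17,1],[0,0,0,0,0,0.17,1],[0,0,0,0,0,0.17,1],[0,0,0,0,0,0.17,1],[0,0,0,0,0,0.17,1],[0,0,0,0,0,0.17,1],[0,0,0,0,0,0.17,1],[0,0,0,0,0,0.17,1]]])

```text
time_s: 3.72
position: [0.5188, -0.1822, 0.3259]
tool_rot: [[0.279, 0.96, -0.001], [0.96, -0.279, 0.0], [0.0, -0.001, -1.0]]
ft_force: [0.5, 0.5, 1.8]
grip_width: 0.0854
gripper_force: 0.0
```

Call:
send_rows(deltas=[[[0,0,0,0,0,0.17,1],[0,0,0,0,0,0.17,1],[0,0,0,0,0,0.17,1],[0,0,0,0,0,0.17,1],[0,0,0,0,0,0.17,1],[0,0,0,0,0,0.17,1],[0,0,0,0,0,0.17,1],[0,0,0,0,0,0.14,1],[0,0,0,0,0,0,1]]])

```text
time_s: 4.85
position: [0.5188, -0.1822, 0.326]
tool_rot: [[0.999, -0.035, -0.001], [-0.035, -0.999, 0.0], [-0.001, -0.0, -1.0]]
ft_force: [-0.9, -0.5, 0.5]
grip_width: 0.0854
gripper_force: 0.0
```

```bash
cat >> h.py <<'E'
def togo(target,yaw):
    from rig import telemetry
    s=telemetry.observe(); R=s["tool_rot"]; p=s["position"]
    y=np.degrees(np.arctan2(R[1,1],R[0,1]))
    print("t",s["time_s"],"pos",p.round(4),"yaw",y.round(2),"q6",s["q"][5].round(1),"q1",s["q"][0].round(1),"zax",R[:,2].round(3),"F",s["ft_force"].round(2),"M",s["wrist_torque"].round(3),"w",s["grip_width"])
    print("tool shift",(R.T@(np.array(target)-p)).round(4),"turn z",-np.radians((yaw-y+180)%360-180).round(4))
E
python3 -c "
from h import *
togo([.519,-.182,.244],-102)"
```

```text
t 4.85 pos [ 0.5188 -0.1822  0.326 ] yaw -92.0 q6 60.3 q1 -31.7 zax [-0.001  0.    -1.   ] F [-0.92 -0.49  0.53] M [ 0.044  0.023 -0.019] w 0.08541884901453654
tool shift [ 0.0002 -0.0002  0.082 ] turn z 0.1745
```

Call:
send_rows(deltas=[[[0,0,0.01,0,0,0.0875,1],[0,0,0.01,0,0,0.087,1],[0,0,0.012,0,0,0,1],[0,0,0.012,0,0,0,1],[0,0,0.012,0,0,0,1],[0,0,0.012,0,0,0,1],[0,0,0.012,0,0,0,1],[0,0,0,0,0,0,0]]], squeeze=22)

```text
time_s: 5.85
position: [0.5187, -0.1822, 0.2454]
tool_rot: [[0.978, -0.209, -0.002], [-0.209, -0.978, 0.001], [-0.002, -0.001, -1.0]]
ft_force: [-0.6, 0.5, 0.6]
grip_width: 0.0699
gripper_force: 0.0
```

Call:
send_rows(deltas=[[[0,0,0,0,0,0,-1],[0,0,0,0,0,0,-1],[0,0,0,0,0,0,-1],[0,0,0,0,0,0,-1],[0,0,0,0,0,0,-1],[0,0,0,0,0,0,-1]]])

```text
time_s: 6.6
position: [0.5191, -0.1822, 0.2467]
tool_rot: [[0.978, -0.209, 0.001], [-0.209, -0.978, -0.0], [0.001, 0.0, -1.0]]
ft_force: [-0.3, 1.6, 4.6]
grip_width: 0.0136
gripper_force: 25.2
```

```bash
python3 - <<'E'
from h import *
togo([.519,-.182,.246],-102)
from rig import optics
d=optics.get_image("side"); np.savez("side1.npz",**d)
cv2.imwrite("pics/side1.png",cv2.resize(d["image"][140:380,280:520,::-1],None,fx=2.5,fy=2.5))
E
```

```text
t 6.6 pos [ 0.5191 -0.1822  0.2467] yaw -102.07 q6 70.4 q1 -31.7 zax [ 0.001 -0.    -1.   ] F [-0.29  1.61  4.56] M [0.407 0.    0.021] w 0.013574036787918084
tool shift [-0.0001 -0.0002  0.0007] turn z -0.0012
```

View pics/side1.png

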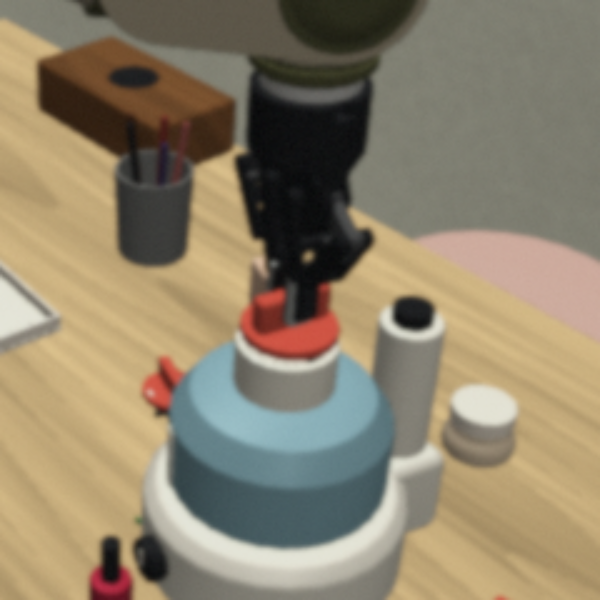

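The grip is on the wing at crop (290,305), with the head visible below the fingertips. Next I'll relieve the small downward load and feel for the first stop in small turns.

Call:
send_rows(deltas=[[[0,0,-0.001,0,0,0,-1],[0,0,0,0,0,-0.035,-1],[0,0,0,0,0,-0.035,-1],[0,0,0,0,0,-0.035,-1],[0,0,0,0,0,0,-1]]])

```text
time_s: 7.28
position: [0.5188, -0.1824, 0.247]
tool_rot: [[0.994, -0.105, -0.001], [-0.105, -0.994, 0.0], [-0.001, -0.0, -1.0]]
ft_force: [1.8, 0.1, -3.8]
grip_width: 0.0136
gripper_force: 23.6
```

```bash
python3 -c "
from h import *
togo([.519,-.182,.246],-102)"
```

```text
t 7.275 pos [ 0.5188 -0.1824  0.247 ] yaw -96.02 q6 64.3 q1 -31.7 zax [-0.001  0.    -1.   ] F [ 1.79  0.07 -3.76] M [-0.09  -0.347  0.031] w 0.013601111357944175
tool shift [ 0.0001 -0.0004  0.001 ] turn z 0.1043
```

Call:
send_rows(deltas=[[[0,0,0.0005,0,0,-0.035,-1],[0,0,0,0,0,-0.035,-1],[0,0,0,0,0,0,-1]]])

```text
time_s: 7.65
position: [0.5189, -0.1825, 0.247]
tool_rot: [[0.999, -0.035, 0.0], [-0.035, -0.999, -0.001], [0.0, 0.001, -1.0]]
ft_force: [-0.6, -0.8, -0.4]
grip_width: 0.0134
gripper_force: 24.0
```

```bash
python3 -c "
from h import *
togo([.519,-.182,.246],-102)"
```

```text
t 7.65 pos [ 0.5189 -0.1825  0.247 ] yaw -92.01 q6 60.3 q1 -31.7 zax [ 0.    -0.001 -1.   ] F [-0.63 -0.77 -0.41] M [-0.227 -0.05   0.028] w 0.013370398791908563
tool shift [ 0.0001 -0.0005  0.001 ] turn z 0.1743
```

Call:
send_rows(deltas=[[[0,0,0,0,0,-0.035,-1],[0,0,0,0,0,-0.035,-1],[0,0,0,0,0,0,-1]]])

```text
time_s: 8.02
position: [0.5192, -0.1822, 0.247]
tool_rot: [[0.999, 0.035, 0.001], [0.035, -0.999, 0.0], [0.001, -0.0, -1.0]]
ft_force: [2.4, 1.2, 1.1]
grip_width: 0.0131
gripper_force: 26.8
```

```bash
python3 -c "
from h import *
togo([.519,-.182,.246],-102)"
```

```text
t 8.025 pos [ 0.5192 -0.1822  0.247 ] yaw -88.02 q6 56.3 q1 -31.7 zax [ 0.001  0.    -1.   ] F [2.35 1.15 1.07] M [ 0.068 -0.555 -0.441] w 0.013074507090793082
tool shift [-0.0002 -0.0002  0.001 ] turn z 0.244
```

Call:
send_rows(deltas=[[[0,0,0,0,0,0.02,-1],[0,0,0,0,0,0,-1]]])

```text
time_s: 8.28
position: [0.5191, -0.1822, 0.2469]
tool_rot: [[1.0, 0.014, 0.001], [0.014, -1.0, -0.0], [0.001, 0.0, -1.0]]
ft_force: [2.8, 0.4, 1.9]
grip_width: 0.0133
gripper_force: 24.3
```

```bash
python3 - <<'E'
from h import *
togo([.519,-.182,.246],-102)
from rig import optics
d=optics.get_image("side"); P=cloud(d); hsv=cv2.cvtColor(d["image"],cv2.COLOR_RGB2HSV);H,S,V=cv2.split(hsv)
m=((H<12)|(H>170))&(S>110)&(V>60); b=np.zeros_like(m); b[245:290,365:425]=1; m&=b
w=P[m&(P[...,2]>.236)&(P[...,2]<.247)]*1000
print(len(w),cv2.minAreaRect(w[:,:2].astype(np.float32)))
E
```

```text
t 8.275 pos [ 0.5191 -0.1822  0.2469] yaw -89.19 q6 57.5 q1 -31.7 zax [ 0.001 -0.    -1.   ] F [2.83 0.35 1.94] M [ 0.054 -0.617 -0.098] w 0.013257871375830415
tool shift [-0.0001 -0.0002  0.0009] turn z 0.2237
109 ((512.722900390625, -186.68978881835938), (23.55925941467285, 40.768184661865234), 66.92012023925781)
```

The first stop is felt at yaw ≈ -89: 0.44 N m appears there and vanishes 1.2° back. Now firm up the grip and press in stages, checking for the ledge.

Call:
send_rows(deltas=[[[0,0,0,0,0,0,-1],[0,0,0,0,0,0,-1],[0,0,0.001,0,0,0,-1],[0,0,0.001,0,0,0,-1],[0,0,0.001,0,0,0,-1],[0,0,0.0005,0,0,0,-1],[0,0,0,0,0,0,-1]]], squeeze=60)

```text
time_s: 9.2
position: [0.5191, -0.1823, 0.2447]
tool_rot: [[1.0, 0.014, 0.002], [0.014, -1.0, -0.001], [0.002, 0.001, -1.0]]
ft_force: [0.4, 2.4, 11.6]
grip_width: 0.0124
gripper_force: 63.4
```

```bash
python3 -c "
from h import *
togo([.519,-.182,.246],-102)"
```

```text
t 9.2 pos [ 0.5191 -0.1823  0.2447] yaw -89.17 q6 57.5 q1 -31.7 zax [ 0.002 -0.001 -1.   ] F [ 0.43  2.4  11.57] M [ 0.439 -0.189 -0.081] w 0.01239961649766985
tool shift [-0.0001 -0.0003 -0.0013] turn z 0.2239
```

Call:
send_rows(deltas=[[[0,0,0.001,0,0,0,-1],[0,0,0.001,0,0,0,-1],[0,0,0,0,0,0,-1]]])

```text
time_s: 9.57
position: [0.5191, -0.1823, 0.2429]
tool_rot: [[1.0, 0.015, 0.002], [0.015, -1.0, -0.001], [0.002, 0.001, -1.0]]
ft_force: [0.6, 1.9, 13.3]
grip_width: 0.0127
gripper_force: 63.6
```

```bash
python3 -c "
from h import *
togo([.519,-.182,.246],-102)"
```

```text
t 9.575 pos [ 0.5191 -0.1823  0.2429] yaw -89.16 q6 57.5 q1 -31.7 zax [ 0.002 -0.001 -1.   ] F [ 0.64  1.89 13.26] M [ 0.528 -0.011  0.023] w 0.012724997476907913
tool shift [-0.0001 -0.0003 -0.0031] turn z 0.224
```

Call:
send_rows(deltas=[[[0,0,0.001,0,0,0,-1],[0,0,0.001,0,0,0,-1],[0,0,0,0,0,0,-1],[0,0,0,0,0,0,-1]]])

```text
time_s: 10.07
position: [0.5191, -0.1823, 0.2414]
tool_rot: [[1.0, 0.015, 0.002], [0.015, -1.0, -0.002], [0.002, 0.002, -1.0]]
ft_force: [-1.1, 2.3, 15.4]
grip_width: 0.0125
gripper_force: 63.9
```

```bash
python3 -c "
from h import *
togo([.519,-.182,.246],-102)"
```

```text
t 10.075 pos [ 0.5191 -0.1823  0.2414] yaw -89.16 q6 57.5 q1 -31.7 zax [ 0.002 -0.002 -1.   ] F [-1.09  2.3  15.38] M [0.502 0.086 0.001] w 0.012532821078062077
tool shift [-0.0001 -0.0003 -0.0046] turn z 0.2241
```

Call:
send_rows(deltas=[[[0,0,0.001,0,0,0,-1],[0,0,0.0007,0,0,0,-1],[0,0,0,0,0,0,-1],[0,0,0,0,0,0,-1]]])

```text
time_s: 10.58
position: [0.5191, -0.1823, 0.2404]
tool_rot: [[1.0, 0.015, 0.003], [0.015, -1.0, -0.002], [0.003, 0.002, -1.0]]
ft_force: [-1.2, 4.4, 19.6]
grip_width: 0.012
gripper_force: 64.5
```

```bash
python3 -c "
from h import *
togo([.519,-.182,.246],-102)"
```

```text
t 10.575 pos [ 0.5191 -0.1823  0.2404] yaw -89.16 q6 57.5 q1 -31.7 zax [ 0.003 -0.002 -1.   ] F [-1.16  4.38 19.64] M [ 0.682  0.338 -0.018] w 0.0120434551335277
tool shift [-0.0001 -0.0003 -0.0056] turn z 0.2241
```

Call:
send_rows(deltas=[[[0,0,-0.0003,0,0,-0.035,-1],[0,0,0,0,0,-0.035,-1],[0,0,0,0,0,-0.035,-1],[0,0,0,0,0,0,-1]]])

```text
time_s: 11.08
position: [0.5193, -0.1827, 0.2405]
tool_rot: [[0.993, 0.12, 0.003], [0.12, -0.993, -0.003], [0.003, 0.003, -1.0]]
ft_force: [-0.6, 0.7, 18.3]
grip_width: 0.0126
gripper_force: 64.2
```

```bash
python3 -c "
from h import *
togo([.519,-.182,.246],-102)"
```

```text
t 11.075 pos [ 0.5193 -0.1827  0.2405] yaw -83.13 q6 51.4 q1 -31.7 zax [ 0.003 -0.003 -1.   ] F [-0.59  0.71 18.3 ] M [ 0.276  0.08  -0.061] w 0.012560613918857782
tool shift [-0.0002 -0.0007 -0.0055] turn z 0.3293
```

Past the stop, with low torque. Continue to near the second stop, then creep.

Call:
send_rows(deltas=[[[0,0,0,0,0,-0.04,-1],[0,0,0,0,0,-0.04,-1],[0,0,0,0,0,-0.04,-1],[0,0,0,0,0,-0.04,-1],[0,0,0,0,0,-0.04,-1],[0,0,0,0,0,-0.04,-1],[0,0,0,0,0,-0.04,-1],[0,0,0,0,0,-0.04,-1],[0,0,0,0,0,-0.04,-1],[0,0,0,0,0,-0.04,-1],[0,0,0,0,0,0,-1]]])

```text
time_s: 12.45
position: [0.5196, -0.1831, 0.2406]
tool_rot: [[0.868, 0.497, 0.004], [0.497, -0.868, -0.004], [0.002, 0.005, -1.0]]
ft_force: [1.4, 0.8, 16.3]
grip_width: 0.0125
gripper_force: 64.1
```

```bash
python3 -c "
from h import *
togo([.519,-.182,.246],-102)"
```

```text
t 12.45 pos [ 0.5196 -0.1831  0.2406] yaw -60.22 q6 28.5 q1 -31.7 zax [ 0.004 -0.004 -1.   ] F [ 1.4   0.76 16.31] M [ 0.002 -0.151 -0.023] w 0.012519763040114214
tool shift [ 0.     -0.0012 -0.0054] turn z 0.7292
```

Call:
send_rows(deltas=[[[0,0,0,0,0,-0.02,-1],[0,0,0,0,0,-0.02,-1],[0,0,0,0,0,-0.02,-1],[0,0,0,0,0,0,-1]]])

```text
time_s: 12.95
position: [0.5196, -0.1831, 0.2406]
tool_rot: [[0.837, 0.548, 0.005], [0.548, -0.837, -0.004], [0.002, 0.006, -1.0]]
ft_force: [0.9, 1.0, 17.1]
grip_width: 0.0128
gripper_force: 64.1
```

```bash
python3 -c "
from h import *
togo([.519,-.182,.246],-102)"
```

```text
t 12.95 pos [ 0.5196 -0.1831  0.2406] yaw -56.8 q6 25.1 q1 -31.7 zax [ 0.005 -0.004 -1.   ] F [ 0.94  1.   17.08] M [ 0.039 -0.181 -0.102] w 0.012759611012753852
tool shift [ 0.0001 -0.0012 -0.0054] turn z 0.7889
```

Call:
send_rows(deltas=[[[0,0,0,0,0,-0.015,-1],[0,0,0,0,0,-0.015,-1],[0,0,0,0,0,0,-1]]])

```text
time_s: 13.32
position: [0.5197, -0.1827, 0.2406]
tool_rot: [[0.82, 0.572, 0.005], [0.572, -0.82, -0.003], [0.002, 0.005, -1.0]]
ft_force: [1.2, 1.5, 17.9]
grip_width: 0.0127
gripper_force: 64.2
```

```bash
python3 -c "
from h import *
togo([.519,-.182,.246],-102)"
```

```text
t 13.325 pos [ 0.5197 -0.1827  0.2406] yaw -55.09 q6 23.4 q1 -31.7 zax [ 0.005 -0.003 -1.   ] F [ 1.23  1.55 17.93] M [ 0.399 -0.262 -0.176] w 0.012726368911256301
tool shift [-0.0002 -0.001  -0.0054] turn z 0.8187
```

Call:
send_rows(deltas=[[[0,0,0,0,0,-0.015,-1],[0,0,0,0,0,0,-1]]])

```text
time_s: 13.58
position: [0.5197, -0.1826, 0.2406]
tool_rot: [[0.812, 0.584, 0.005], [0.584, -0.812, -0.003], [0.003, 0.005, -1.0]]
ft_force: [2.2, 2.7, 17.9]
grip_width: 0.0128
gripper_force: 64.4
```

```bash
python3 -c "
from h import *
togo([.519,-.182,.246],-102)"
```

```text
t 13.575 pos [ 0.5197 -0.1826  0.2406] yaw -54.25 q6 22.6 q1 -31.7 zax [ 0.005 -0.003 -1.   ] F [ 2.21  2.66 17.89] M [ 0.461 -0.361 -0.437] w 0.012791288325865876
tool shift [-0.0002 -0.0009 -0.0054] turn z 0.8333
```

Second stop felt at yaw ≈ -55. I'll back off 2° and lift slowly.

Call:
send_rows(deltas=[[[0,0,0,0,0,0.035,-1],[0,0,-0.002,0,0,0,-1],[0,0,-0.002,0,0,0,-1],[0,0,-0.002,0,0,0,-1],[0,0,-0.002,0,0,0,-1],[0,0,-0.002,0,0,0,-1],[0,0,-0.002,0,0,0,-1],[0,0,0,0,0,0,-1]]])

```text
time_s: 14.58
position: [0.5185, -0.1822, 0.2495]
tool_rot: [[0.831, 0.556, -0.002], [0.556, -0.831, 0.001], [-0.001, -0.001, -1.0]]
ft_force: [-0.4, 1.4, -0.7]
grip_width: 0.0126
gripper_force: 61.6
```

```bash
python3 -c "
from h import *
togo([.519,-.182,.246],-102)"
```

```text
t 14.575 pos [ 0.5185 -0.1822  0.2495] yaw -56.23 q6 24.5 q1 -31.7 zax [-0.002  0.001 -1.   ] F [-0.42  1.44 -0.71] M [ 0.093 -0.07  -0.012] w 0.01260382146053556
tool shift [0.0005 0.0001 0.0035] turn z 0.7988
```

Call:
send_rows(deltas=[[[0,0,-0.003,0,0,0,-1],[0,0,-0.003,0,0,0,-1],[0,0,-0.003,0,0,0,-1],[0,0,-0.004,0,0,0,-1],[0,0,-0.005,0,0,0,-1],[0,0,-0.006,0,0,0,-1],[0,0,-0.01,0,0,0,-1],[0,0,-0.02,0,0,0,-1],[0,0,-0.02,0,0,0,-1],[0,0,0,0,0,0,-1]]])

```text
time_s: 15.82
position: [0.5192, -0.1825, 0.3255]
tool_rot: [[0.831, 0.556, 0.003], [0.556, -0.831, -0.002], [0.001, 0.003, -1.0]]
ft_force: [-0.0, -1.1, -0.9]
grip_width: 0.0122
gripper_force: 61.6
```

```bash
python3 - <<'E'
from h import *
togo([.495,.226,.32],-56.2)
from rig import optics
d=optics.get_image("side")
cv2.imwrite("pics/side2.png",cv2.resize(d["image"][140:380,200:520,::-1],None,fx=2.4,fy=2.4))
E
```

```text
t 15.825 pos [ 0.5192 -0.1825  0.3255] yaw -56.23 q6 24.5 q1 -31.7 zax [ 0.003 -0.002 -1.   ] F [-0.02 -1.12 -0.95] M [0.008 0.026 0.02 ] w 0.012178043551419496
tool shift [ 0.2069 -0.353   0.0047] turn z -0.0006
```

View pics/side2.png

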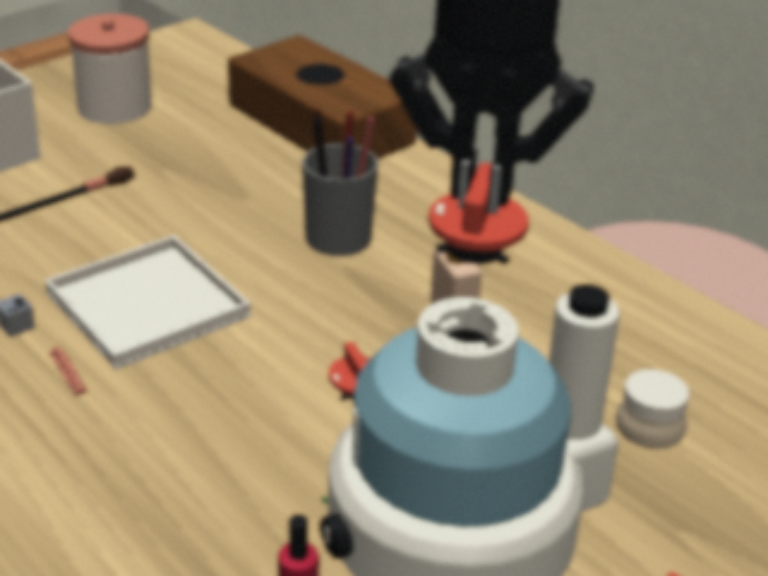

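The cap is off: it is held at crop (478,215), and the open neck is empty at (467,325). Carrying it to the tray, crop (148,298).

Call:
send_rows(deltas=[[[0.008,-0.0135,0,0,0,0,-1],[0.0148,-0.0252,0,0,0,0,-1],[0.0148,-0.0252,0,0,0,0,-1],[0.0148,-0.0252,0,0,0,0,-1],[0.0148,-0.0252,0,0,0,0,-1],[0.0148,-0.0252,0,0,0,0,-1],[0.0148,-0.0252,0,0,0,0,-1],[0.0148,-0.0252,0,0,0,0,-1],[0.0148,-0.0252,0,0,0,0,-1],[0.0148,-0.0252,0,0,0,0,-1],[0.0148,-0.0252,0,0,0,0,-1],[0.0148,-0.0252,0,0,0,0,-1]]])

```text
time_s: 17.38
position: [0.4984, 0.156, 0.3232]
tool_rot: [[0.831, 0.556, -0.002], [0.556, -0.831, 0.0], [-0.001, -0.001, -1.0]]
ft_force: [0.8, 0.1, -1.0]
grip_width: 0.0128
gripper_force: 61.6
```

Call:
send_rows(deltas=[[[0.0148,-0.0252,0,0,0,0,-1],[0.0148,-0.0252,0.01,0,0,0,-1],[0.008,-0.0135,0.02,0,0,0,-1],[0,0,0.03,0,0,0,-1],[0,0,0.03,0,0,0,-1],[0,0,0.03,0,0,0,-1],[0,0,0.03,0,0,0,-1],[0,0,0.03,0,0,0,-1],[0,0,0.02,0,0,0,-1],[0,0,0.01,0,0,0,-1],[0,0,0,0,0,0,-1]]])

```text
time_s: 18.75
position: [0.4946, 0.2286, 0.1136]
tool_rot: [[0.831, 0.556, -0.001], [0.556, -0.831, -0.0], [-0.001, -0.0, -1.0]]
ft_force: [-0.2, 0.6, -1.0]
grip_width: 0.0123
gripper_force: 61.6
```

```bash
python3 - <<'E'
from h import *
togo([.495,.226,.067],-56.2)
from rig import optics
d=optics.get_image("side"); 
cv2.imwrite("pics/side3.png",cv2.resize(d["image"][120:340,140:400,::-1],None,fx=2.7,fy=2.7))
E
```

```text
t 18.75 pos [0.4946 0.2286 0.1136] yaw -56.22 q6 68.6 q1 12.4 zax [-0.001 -0.    -1.   ] F [-0.18  0.56 -0.98] M [-0.038  0.004 -0.002] w 0.012342134830152044
tool shift [-0.001   0.0024  0.0466] turn z -0.0003
```

View pics/side3.png

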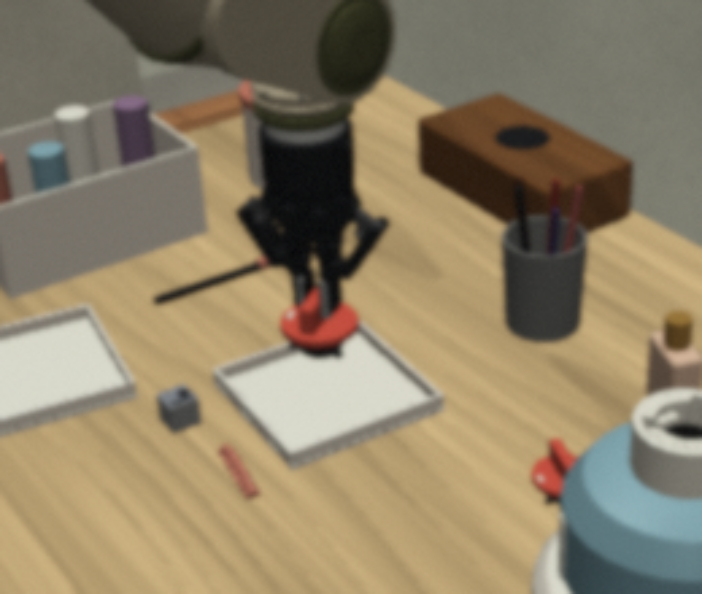

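The cap at crop (320,325) is upright above the tray, whose centre is at about (328,390). Descend, then creep to contact.

Call:
send_rows(deltas=[[[0,0.002,0.01,0,0,0,-1],[0,0,0.01,0,0,0,-1],[0,0,0.01,0,0,0,-1],[0,0,0.006,0,0,0,-1],[0,0,0.004,0,0,0,-1],[0,0,0.003,0,0,0,-1],[0,0,0.002,0,0,0,-1],[0,0,0,0,0,0,-1]]])

```text
time_s: 19.8
position: [0.4962, 0.2267, 0.0689]
tool_rot: [[0.831, 0.556, 0.0], [0.556, -0.831, 0.0], [0.0, -0.0, -1.0]]
ft_force: [0.4, 0.6, -1.2]
grip_width: 0.0127
gripper_force: 61.6
```

Call:
send_rows(deltas=[[[0,0,0.001,0,0,0,-1],[0,0,0.001,0,0,0,-1],[0,0,0,0,0,0,-1]]])

```text
time_s: 20.18
position: [0.4962, 0.2267, 0.0669]
tool_rot: [[0.831, 0.556, -0.0], [0.556, -0.831, 0.0], [-0.0, -0.0, -1.0]]
ft_force: [0.9, 0.1, -0.5]
grip_width: 0.0127
gripper_force: 61.6
```

Call:
send_rows(deltas=[[[0,0,0.001,0,0,0,-1],[0,0,0.001,0,0,0,-1],[0,0,0,0,0,0,-1]]])

```text
time_s: 20.55
position: [0.4962, 0.2266, 0.0648]
tool_rot: [[0.831, 0.556, -0.0], [0.556, -0.831, -0.0], [-0.0, -0.0, -1.0]]
ft_force: [-0.5, 0.1, -1.6]
grip_width: 0.0126
gripper_force: 61.6
```

Call:
send_rows(deltas=[[[0,0,0.0006,0,0,0,-1],[0,0,0.0006,0,0,0,-1],[0,0,0,0,0,0,-1]]])

```text
time_s: 20.92
position: [0.4963, 0.2268, 0.0643]
tool_rot: [[0.831, 0.556, 0.001], [0.556, -0.831, 0.0], [0.001, 0.0, -1.0]]
ft_force: [-1.2, 1.0, 6.4]
grip_width: 0.012
gripper_force: 62.5
```

Contact at 6 N. I'll ease off, reduce the squeeze, open and retreat.

Call:
send_rows(deltas=[[[0,0,-0.0006,0,0,0,-1],[0,0,0,0,0,0,-1],[0,0,0,0,0,0,-1],[0,0,0,0,0,0,-0.6],[0,0,0,0,0,0,-0.4],[0,0,0,0,0,0,-0.2],[0,0,0,0,0,0,0],[0,0,0,0,0,0,0]]], squeeze=20)

```text
time_s: 21.92
position: [0.4962, 0.2266, 0.0643]
tool_rot: [[0.831, 0.556, -0.0], [0.556, -0.831, -0.0], [-0.0, 0.0, -1.0]]
ft_force: [0.2, 0.7, -0.2]
grip_width: 0.0426
gripper_force: 0.0
```

Call:
send_rows(deltas=[[[0,0,-0.005,0,0,0,0],[0,0,-0.01,0,0,0,0],[0,0,-0.02,0,0,0,0],[0,0,-0.03,0,0,0,0],[0,0,-0.03,0,0,0,0],[0,0,-0.03,0,0,0,0],[0,0,-0.03,0,0,0,0],[0,0,-0.02,0,0,0,0],[0,0,0,0,0,0,0],[0,0,0,0,0,0,0]]])

```text
time_s: 23.18
position: [0.4958, 0.2266, 0.2386]
tool_rot: [[0.831, 0.556, -0.001], [0.556, -0.831, -0.0], [-0.001, -0.0, -1.0]]
ft_force: [0.1, 0.1, -0.3]
grip_width: 0.0425
gripper_force: 0.0
```

```bash
python3 - <<'E'
from h import *
togo([.495,.226,.067],-56.2)
from rig import optics
d=optics.get_image("side"); P=cloud(d)
m=coral(d); q=P[m&(abs(P[...,0]-.495)<.06)&(abs(P[...,1]-.226)<.06)]; print(len(q),np.median(q,0),q[:,2].max())
cv2.imwrite("pics/side4.png",cv2.resize(d["image"][120:380,140:500,::-1],None,fx=2.2,fy=2.2))
E
```

```text
t 23.175 pos [0.4958 0.2266 0.2386] yaw -56.24 q6 68.3 q1 12.1 zax [-0.001 -0.    -1.   ] F [ 0.09  0.14 -0.3 ] M [-0.02   0.008 -0.011] w 0.04249427562583269
tool shift [-8.000e-04  1.000e-04  1.716e-01] turn z -0.0007
348 [0.49142776 0.21249931 0.03471129] 0.06290515968110309
```

View pics/side4.png

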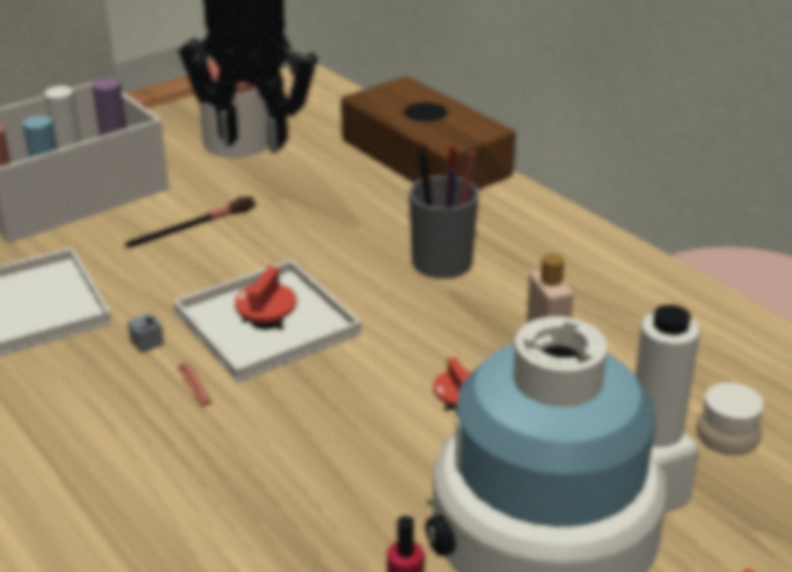

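The cap stands upright in the tray at crop (265,300). The humidifier neck is open and everything else is where it was.

```bash
python3 -c "
from rig import env
print(env.close_job())"
```

```text
the job is handed in; nothing more can be done
None
```

The humidifier is open: its coral cap stands upright and released in the right-hand white tray, nothing else was moved, and the job was handed in at about 23 s on the robot's clock.

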